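# Gauge the prism keeper under the ratchet thimble

### The job

Lay the brass keeper, the flat tongue with the upright grip block, on the bench thickness gauge with its tongue centred under the spindle, square to the gauge, and slid gently home against the back stop, and let go of it. Then close the gauge on it with the small ratchet knob on top, not with the wide thimble below, turning clockwise as seen from above until the knob slips about an eighth of a turn or a little more; stop before it has slipped a quarter of a turn, let go, and leave the keeper clamped. Do not overload the keeper, and leave everything else on the bench where it is.

Things in the scene. Friction and masses are not known exactly. Their poses are not given: they have to be found in the camera images.
- gauge: Dark iron thickness gauge, screwed down: slab 160 x 70 x 30 mm high, from x -105 to +55 mm. Origin on the bench under the spindle axis; x runs along the slab from its open front to the back column, z up. Column 44 mm wide starts at x 24 mm; a bridge 32 mm wide reaches from it forward to x -18 mm over the spindle axis, underside 40 and top 60 mm above the slab.
- keeper: Loose brass keeper, about 0.17 kg: flat tongue 121 x 22 x 6 mm with an upright grip block near one end, 14 mm along x, 20 mm across (y), its top 34 mm above the underside. Origin on the underside below the block's centre; x points along the tongue to its nose, z up. It lies flat on the bench.
- grip (a point): Centre of the keeper's grip block, 22 mm above the keeper's underside; pinch the block across its 20 mm width (keeper's y).
- nose (a point): Middle of the lower edge of the keeper's nose, 107 mm from the keeper's origin along its x.
- seat (a point): Where the nose must come to rest: foot of the back stop's face (a steel plate 40 mm wide and 12 mm high), at the slab's top, 20 mm behind the spindle axis. Axes as those of the gauge.
- spindle: The gauge's upright steel spindle, 10 mm thick; it clamps the tongue 20 mm short of the stop. Origin: centre of its flat lower end, 8.5 to 11.5 mm above the slab at the start. Goes down 1.9 mm per rad of thimble turn, with thimble and knob. At slip it presses with about 17 N; pushing the knob down adds to that, and above 30 N harms the keeper.
- knob (a point): Centre of the ratchet knob, on the spindle axis: knurled steel cylinder 24 mm in diameter, 26 mm high, on top of the thimble, an aluminium drum 35 mm wide, 26 mm high, whose top is 14 mm below this point. Take it at any yaw, in several grasps. It runs at about 0.05 N m, slips at 0.08; squeeze about 10 N: a hard squeeze held at one height hinders its sinking.
- lug (a point): Upright steel lug on the rim of the thimble, 17.5 mm from the spindle axis, which shows how far the thimble has turned. While the ratchet slips the lug stands still though the knob turns.
- ratchet (a joint): How far the knob has slipped clockwise over the thimble, rad; 0 at the start, positive clockwise from above. It stays constant as long as knob and thimble turn together.
- chimney: Red tin lamp chimney, a tube 150 mm high and 72 mm wide at the foot; to be left alone.
- collar: Brass chimney collar, ring 60 mm wide, 16 mm high; to be left alone.
- jar: Squat blue glass jar with cork, 76 mm wide, 78 mm high; to be left alone.
- spatula: Bone spatula lying flat; to be left alone.
- strip: Plain brass strip 110 x 22 x 6 mm without a grip block; to be left alone.
- driver: Screwdriver lying flat; to be left alone.
- washer: Steel washer 36 mm wide, 6 mm thick; to be left alone.
- stop: The back stop: steel plate 4 mm thick, 40 mm wide, 12 mm high, fixed on the slab in front of the column; its origin is the foot of its front face, the same point as seat. It takes a push of no more than 20 N.
Mind the look-alikes: they are no part of the job. What is shaped like the gauge but red is not meant. Leave any white look-alike of the keeper alone.

How it is judged:
By the outcome, as a careful person would: the job done as asked, in the order asked, and still so for the second after the job is handed in, with the robot touching nothing.
It also fails if it takes over 72 s, if anything falls off the work surface, if the arm or the gripper's body presses on something with over 40 N, if the wrist force passes 120 N, or if a joint passes its speed limit or range.

### The arm

A 6-joint arm with a two-finger parallel gripper is mounted at the origin on the work surface. World frame = base frame: x ahead of the robot, y to its left, z up, the work surface at z = 0. Lengths are in m, angles in rad, forces in N, time in s.
With the tool pointing down it reaches from about 0.35 to 0.85 m from the base axis. Payload 8.1 kg.
Tool frame: the origin (TCP) lies at the centre of the arm's flange, where the gripper is bolted on; the fingertips stand 186 mm ahead of it and the grasp point (between the pads) lies 167 mm ahead of it; z points along the fingers, y is the direction in which the jaws open and shut (so a half turn about z gives the same grasp; the last joint's range is limited). The gripper opens to 93 mm and grips with 3 to 60 N. Pads are 15 mm wide; open, the fingers measure 128 mm over their backs; the gripper's body (75 mm by 188 mm) begins 65 mm behind the grasp point.
Start: joints at [-1.342, 0.13, 1.488, -0, 1.523, -0.085], TCP at [0.185, -0.571, 0.405] pointing down, gripper open.
Joint ranges: [-2.96, 2.96], [-0.89, 2.26], [0.02, 2.5], [-1.34, 4.48], [0, 2.73], [-2.66, 2.66]. Speed limits (rad/s): [2.39, 2.39, 2.79, 3.14, 3.14, 3.14].

### API

Orientations are given as a rotation vector (axis times angle).
In Python, from plant import robot, viewer, order gives the robot as it stands.
- The arm moves only by the tool apply_moves, never from a script. Its argument "deltas" is a list of rows, each a list of 3 entries, a list of its own where there are three numbers: the finger opening in mm, from 0 to 93, then the shift along the tool's x, y, z in mm, then the turn about the tool's z in rad. In form: [[grip, [dx, dy, dz], yaw], ...]. A call has 1 to 5 rows; each row shifts and turns the commanded pose from where the row before left it, along the tool's axes as they then stand; what a row does not reach is not made up. A row lasts 1/8 s, in which the tool goes at most 62.5 mm and 10.7 degrees, less where a joint would pass 70% of its speed; a pose out of reach is approached as far as the arm can. A call is refused whole if a number of a shift passes 62.5 or a number of a turn 0.188, either way. A call with a gripper value outside its range is refused whole. The fingers move at their own pace and stop on an object; "grip_force" is the grip in N (left out, the last holds). Time passes only in rows, so rows that do not move let the fingers close. It gives the time, the measured TCP pose, the force and the opening at its end, in the units of the state.
- robot.read_state(): the state, without advancing time (a new reading comes with each control period).
- viewer.read_camera(name): name is "side" or "top"; returns the picture (384x512x3 uint8, blue, green, red); there is no depth.
- viewer.get_calibration(name): a dict with "fx", "fy", "cx", "cy" (pixels), "distortion" ([k1, k2, p1, p2, k3] as OpenCV has them; the pictures are not rectified), "R" (3x3) and "t" (3): a world point X has camera coordinates R X + t. Camera axes: x right, y down, z forward; pixel columns grow to the right and rows downward; lengths in m; the calibration is good to about 2 mm. A picture is of the moment at which its call begins. get_calibration takes no time and is no camera call.
- order.close_job(): hands the job in, once; it reports no verdict.
The state is a dict: "t": time; "q": joint angles; "dq": joint speeds; "joint_torque": joint torques, N m; "tool_pos": TCP position; "orientation": TCP orientation; "force": force on the tool from outside, world axes, zero at the start; "wrist_torque": the same for the moment, N m; "opening": finger opening in m.
Only numpy, scipy, OpenCV 4.12 (cv2) and the standard library are available. Lean on these libraries where they do the work, as an engineer would, in place of code of your own. Each camera call takes 0.05 s, during which the arm holds its last target. There are 200 camera calls.

## Working session

There is one attempt and no reset: what is moved stays moved. The work goes in short steps, Python scripts to look and compute and a tool call to move; the robot and the scene stay as the last step left them, time stands still between calls to the robot, and variables do not carry over. Pictures are saved under pics/ and viewed, about 8 in all and at most 12, crops included, and the job is handed in when it is done.

Besides the shell and the picture viewer there is one more tool, called after "Emit:" as name(argument=value, ...), one argument or row to a line, values as JSON. apply_moves: Moves the arm, as the interface text tells. Its arguments: {"type":"object","properties":{"deltas":{"type":"array"},"grip_force":{"type":"number"}},"required":["deltas"]}

```bash
mkdir -p pics; cat > h.py <<'E'
import cv2, numpy as np
from plant import robot, viewer, order
def snap(n,tag):
    im=viewer.read_camera(n); cv2.imwrite(f'pics/{tag}.png',im); return im
def K(c): return np.array([[c['fx'],0,c['cx']],[0,c['fy'],c['cy']],[0,0,1]])
def ray(n,px):
    c=viewer.get_calibration(n); R=np.array(c['R']);t=np.array(c['t'])
    u=cv2.undistortPoints(np.array(px,float).reshape(-1,1,2),K(c),np.array(c['distortion'])).reshape(-1,2)
    d=np.c_[u,np.ones(len(u))]@R
    return -R.T@t, d
def plane(n,px,z):
    o,d=ray(n,px); return o+d*((z-o[2])/d[:,2])[:,None]
def proj(n,X):
    c=viewer.get_calibration(n)
    return cv2.projectPoints(np.array(X,float).reshape(-1,1,3),cv2.Rodrigues(np.array(c['R']))[0],np.array(c['t']),K(c),np.array(c['distortion']))[0].reshape(-1,2)
E
python3 - <<'E'
from h import *
a=snap('top','top0');b=snap('side','side0')
for n in('top','side'):
    c=viewer.get_calibration(n);print(n,-np.array(c['R']).T@c['t'],c['fx'],np.array(c['R'])[2])
s=robot.read_state();print(s['tool_pos'],s['orientation'],s['opening'],s['t'])
E
```

```text
top [0.38327697 0.02913402 1.1316292 ] 379.15169582429155 [ 0.19347435 -0.00469754 -0.98109409]
side [0.0256211  0.81066269 0.92401128] 474.2976328429616 [ 0.43388648 -0.63155335 -0.64255964]
[ 0.18519114 -0.57049734  0.40383076] [-3.10141744e+00 -4.90648505e-01  1.33173813e-04] 0.09301847497502105 0.1
```

View pics/top0.png

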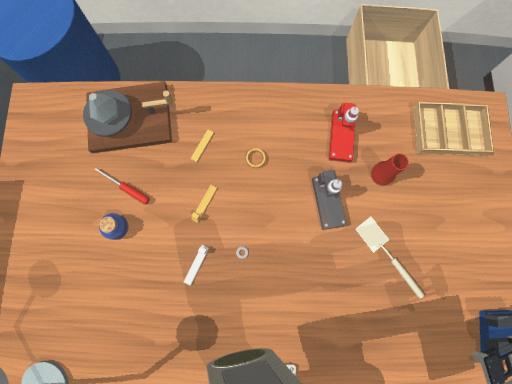

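View pics/side0.png

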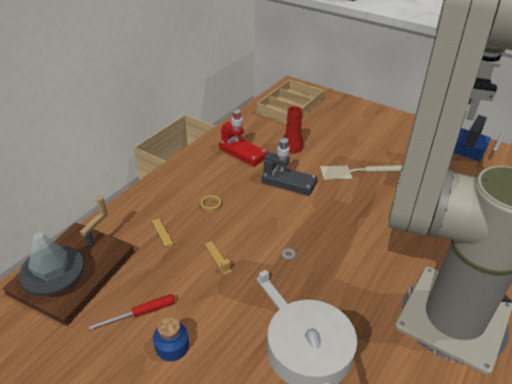

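The top view shows the keeper (205,203), with its block at the lower end (198,217). The dark gauge is at (330,200), knob at about (335,185), and its open front points down towards the robot. The side view shows the gauge at (288,175) and the keeper at (218,257). I'll look closer at both.

```bash
python3 - <<'E'
from h import *
a=cv2.imread('pics/top0.png');b=cv2.imread('pics/side0.png')
def crop(im,x,y,w,h,s): return cv2.resize(im[y:y+h,x:x+w],(w*s,h*s),interpolation=cv2.INTER_CUBIC)
c=np.vstack([np.hstack([crop(a,305,163,50,70,8)[:, :400],crop(a,180,178,50,70,8)[:, :400]])])
cv2.imwrite('pics/c0.png',c)
hsv=cv2.cvtColor(a,cv2.COLOR_BGR2HSV)
# keeper mask
m=cv2.inRange(hsv,(18,110,120),(32,255,255)); m2=np.zeros_like(m); m2[178:228,180:230]=m[178:228,180:230]
cs=max(cv2.findContours(m2,0,2)[0],key=cv2.contourArea); print('keeper',cv2.contourArea(cs),cv2.minAreaRect(cs))
bx=cv2.boxPoints(cv2.minAreaRect(cs)); print(plane('top',bx,.006))
m=cv2.inRange(hsv,(0,0,0),(179,110,110)); m2=np.zeros_like(m); m2[163:238,305:355]=m[163:238,305:355]
cs=max(cv2.findContours(m2,0,2)[0],key=cv2.contourArea); r=cv2.minAreaRect(cs);print('gauge',cv2.contourArea(cs),r)
bx=cv2.boxPoints(r);print(bx); print(plane('top',bx,.03))
E
```

```text
keeper 251.0 ((203.1154022216797, 202.92308044433594), (8.558396339416504, 39.44304656982422), 29.744882583618164)
[[0.52324292 0.2106138  0.006     ]
 [0.62903466 0.15573499 0.006     ]
 [0.616221   0.13266343 0.006     ]
 [0.51089937 0.18777101 0.006     ]]
gauge 659.5 ((328.3121337890625, 199.7902374267578), (56.57284927368164, 24.165687561035156), 77.90524291992188)
[[310.57068 174.6634 ]
 [334.19995 169.59999]
 [346.0536  224.91707]
 [322.42432 229.98048]]
[[ 0.6565892  -0.14968866  0.03      ]
 [ 0.67368233 -0.22181278  0.03      ]
 [ 0.50662476 -0.25270179  0.03      ]
 [ 0.49094561 -0.18227482  0.03      ]]
```

View pics/c0.png

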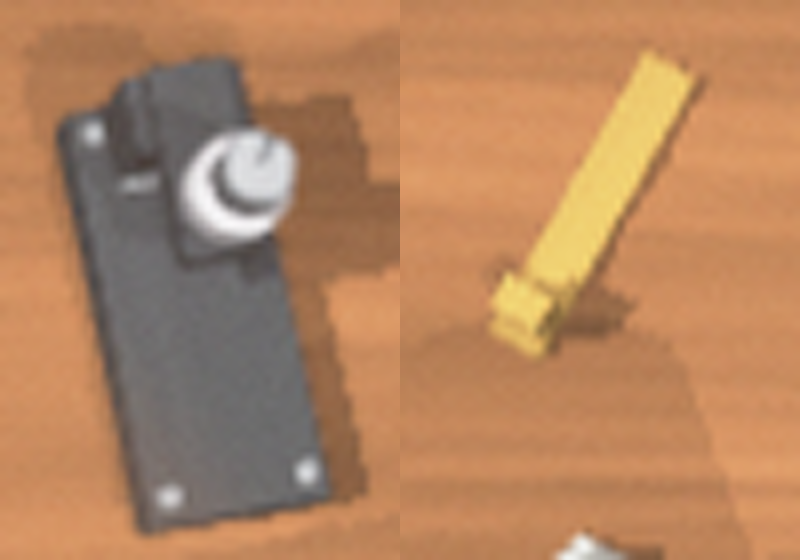

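The top crop shows the slab screws clearly: back-left at crop (93,133), front-left (170,497), front-right (307,472). The keeper's nose is up-right and its block is at crop (525,305). Next is the side crop, to cross-check.

```bash
python3 - <<'E'
from h import *
b=cv2.imread('pics/side0.png')
def crop(im,x,y,w,h,s): return cv2.resize(im[y:y+h,x:x+w],(w*s,h*s),interpolation=cv2.INTER_CUBIC)
c=np.hstack([crop(b,255,132,68,65,7)[:, :476],crop(b,198,235,45,65,7)]); cv2.imwrite('pics/c1.png',c);print(c.shape)
f=lambda L,x0,y0,s:[((u+.5)/s-.5+x0,(v+.5)/s-.5+y0) for u,v in L]
P=plane('top',f([(93,133),(170,497),(307,472)],305,163,8),.03);print('screws',P)
print('corners',plane('top',f([(60,120),(143,530),(328,497)],305,163,8),.03))
m=(P[1]+P[2])/2; d=P[0]-P[1]; print('yaw',np.degrees(np.arctan2(d[1],d[0])),'front-mid',m, 'perp',np.degrees(np.arctan2(*(P[1]-P[2])[[1,0]])))
k=f([(650-400,50),(697-400,82),(520-400,272),(553-400,300),(490-400,312),(528-400,357),(548-400,357)],180,178,8)
print('knose',plane('top',k[:2],.006)); print('ktop',plane('top',k[2:4],.034))
E
```

```text
(455, 791, 3)
screws [[ 0.64295507 -0.16640072  0.03      ]
 [ 0.5066043  -0.19256011  0.03      ]
 [ 0.51643399 -0.24367354  0.03      ]]
corners [[ 0.64772992 -0.15404363  0.03      ]
 [ 0.49436828 -0.1823711   0.03      ]
 [ 0.5072863  -0.25125479  0.03      ]]
yaw 10.860435732689156 front-mid [ 0.51151914 -0.21811682  0.03      ] perp 100.88573466616992
knose [[0.62869304 0.15076029 0.006     ]
 [0.61656709 0.13245597 0.006     ]]
ktop [[0.53875189 0.19240286 0.034     ]
 [0.52865424 0.17987211 0.034     ]]
```

View pics/c1.png

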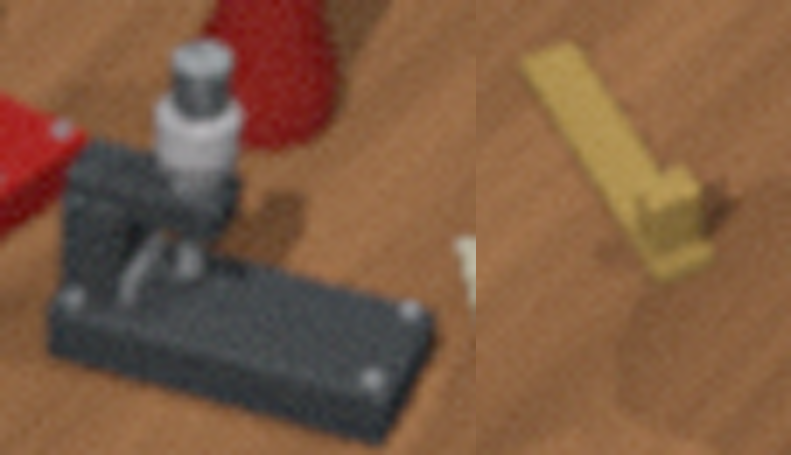

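The side crop shows the gauge with its back-left screw at crop (72,298), front-left (373,378), front-right (410,310) and knob top (204,55). The keeper's block top is around (667,185). I'll cross-check these against the top view.

```bash
cat >> h.py <<'E'
def tri(pt,ps):
    o1,d1=ray('top',[pt]);o2,d2=ray('side',[ps]);d1=d1[0];d2=d2[0]
    s=np.linalg.lstsq(np.c_[d1,-d2],o2-o1,rcond=None)[0]
    a=o1+s[0]*d1;b=o2+s[1]*d2; return (a+b)/2,np.linalg.norm(a-b)*1e3
E
python3 - <<'E'
from h import *
f=lambda L,x0,y0,s:[((u+.5)/s-.5+x0,(v+.5)/s-.5+y0) for u,v in L]
T=f([(93,133),(170,497),(307,472),(259,167)],305,163,8)
S=f([(72,298),(373,378),(410,310),(204,56)],255,132,7)
P=plane('side',S[:3],.03);print(P); print('ctr',(P[0]+P[2])/2, np.degrees(np.arctan2(*(P[0]-P[1])[[1,0]])))
for a,b in zip(T,S): print(tri(a,b))
# keeper, side: nose top corners, block top corners, tail
k=f([(522,60),(572,43),(640,198),(692,180)],198-476/7,235,7)
print(plane('side',k[:2],.006),plane('side',k[2:],.034))
E
```

```text
[[ 0.64069261 -0.16932648  0.03      ]
 [ 0.5046201  -0.19651515  0.03      ]
 [ 0.51451751 -0.24731314  0.03      ]]
ctr [ 0.57760506 -0.20831981  0.03      ] 11.299472500332469
(array([ 0.64098781, -0.16674287,  0.03191651]), np.float64(3.2930297960112087))
(array([ 0.50472291, -0.19271551,  0.03276612]), np.float64(3.450399584038889))
(array([ 0.51465434, -0.24373306,  0.03246801]), np.float64(3.2521128602731295))
(array([ 0.60106424, -0.20013556,  0.15587856]), np.float64(3.600843956766404))
[[0.62497658 0.14969276 0.006     ]
 [0.61491217 0.13161213 0.006     ]] [[0.52979808 0.19876328 0.034     ]
 [0.5197512  0.18133412 0.034     ]]
```

```bash
python3 - <<'E'
from h import *
for n,(x0,y0,w,h,s),(r0,r1) in (('top',(180,178,50,70,8),(90,240)),('side',(198,235,45,65,7),(80,165))):
    im=cv2.imread(f'pics/{n}0.png')[y0:y0+h,x0:x0+w]; im=cv2.resize(im,(w*s,h*s),interpolation=cv2.INTER_CUBIC)
    hs=cv2.cvtColor(im,cv2.COLOR_BGR2HSV); m=cv2.inRange(hs,(19,0,80),(40,255,255))
    m=cv2.morphologyEx(m,cv2.MORPH_OPEN,np.ones((15,15)))
    E=[[],[]]
    for r in range(r0,r1,3):
        c=np.flatnonzero(m[r]); 
        if len(c)>10: E[0].append((c[0],r));E[1].append((c[-1],r))
    for e in E:
        vx,vy,x,y=cv2.fitLine(np.array(e,np.float32),cv2.DIST_HUBER,0,.01,.01).ravel()
        q=[(x-60*vx,y-60*vy),(x+60*vx,y+60*vy)]; q=[((u+.5)/s-.5+x0,(v+.5)/s-.5+y0) for u,v in q]
        P=plane(n,q,.006); d=P[1]-P[0]; print(n,P[:,:2].mean(0),np.degrees(np.arctan(d[1]/d[0])))
s=robot.read_state();print(s['tool_pos'],s['force'],s['t'])
E
```

```text
top [0.58459033 0.17408017] -27.20913970500822
top [0.58513607 0.15005974] -26.775841532824327
side [0.59425398 0.16699001] -26.70688490496091
side [0.57404701 0.15220978] -26.924473773362767
[ 0.18519114 -0.57049734  0.40383076] [-0.25409324 -0.12123224  0.81219206] 0.1
```

Emit:
apply_moves(
  deltas=[
    [93, [37, -41, 0], 0],
    [93, [37, -41, 0], 0],
    [93, [37, -41, 0], 0],
    [93, [37, -41, 0], 0],
    [93, [37, -41, 0], 0],
  ],
)

```text
t: 0.72
tool_pos: [0.2982, -0.3169, 0.4044]
orientation: [-3.103, -0.49, 0.0]
force: [0.4, 0.6, 0.9]
opening: 0.0932
```

Emit:
apply_moves(
  deltas=[
    [93, [37, -41, 0], 0],
    [93, [37, -41, 0], 0],
    [93, [37, -41, 0], 0],
    [93, [37, -41, 0], 0],
    [93, [37, -41, 0], 0],
  ],
)

```text
t: 1.35
tool_pos: [0.4108, -0.0647, 0.4046]
orientation: [3.103, 0.491, 0.0]
force: [1.8, -0.8, 0.9]
opening: 0.0927
```

Emit:
apply_moves(
  deltas=[
    [93, [37, -41, 0], 0],
    [93, [37, -41, 0], 0],
    [93, [37, -41, 0], 0],
    [93, [37, -41, 0], 0],
    [93, [37, -41, 0], 0],
  ],
)

```text
t: 1.98
tool_pos: [0.5236, 0.1874, 0.4043]
orientation: [3.103, 0.491, -0.001]
force: [1.4, -0.5, 0.8]
opening: 0.0931
```

Emit:
apply_moves(
  deltas=[
    [70, [0, 0, 0], 0.157],
    [60, [0, 0, 0], 0.157],
    [50, [0, 0, 0], 0.157],
    [50, [0, 0, 0], 0.157],
    [50, [0, 0, 0], 0.155],
  ],
  grip_force=20,
)

```text
t: 2.6
tool_pos: [0.5232, 0.1856, 0.4041]
orientation: [3.053, -0.738, -0.002]
force: [0.5, 0.9, -0.3]
opening: 0.0513
```

```bash
cat >> h.py <<'E'
from scipy.spatial.transform import Rotation as Ro
def go(x,y,yawdeg,z=None):
    s=robot.read_state();p=np.array(s['tool_pos']);R=Ro.from_rotvec(s['orientation']).as_matrix()
    a=np.degrees(np.arctan2(R[1,0],R[0,0]))
    d=R.T@np.array([x-p[0],y-p[1],(z-p[2]) if z else 0])*1e3
    print('t',round(s['t'],2),'pos',p.round(4),'yaw',a.round(2),'tilt',R[:,2].round(4),'tool d mm',d.round(1),'dyaw',np.radians((a-yawdeg+180)%360-180).round(4),'F',np.round(s['force'],1),'M',np.round(s['wrist_torque'],3),'open',round(s['opening']*1e3,1))
E
python3 -c "
from h import *
go(.526,.1905,-26.9,.167+.024)"
```

```text
t 2.6 pos [0.5232 0.1856 0.4041] yaw -27.18 tilt [-1.1e-03 -3.0e-04 -1.0e+00] tool d mm [  0.5  -5.8 213.1] dyaw -0.0048 F [ 0.5  0.9 -0.3] M [0.086 0.075 0.013] open 51.3
```

Emit:
apply_moves(
  deltas=[
    [50, [0, -5.8, 30], -0.005],
    [50, [0, 0, 50], 0],
    [50, [0, 0, 50], 0],
    [50, [0, 0, 35], 0],
    [50, [0, 0, 0], 0],
  ],
)

```text
t: 3.22
tool_pos: [0.5239, 0.1902, 0.2359]
orientation: [3.054, -0.722, -0.011]
force: [0.1, -0.4, 0.7]
opening: 0.0503
```

```bash
python3 - <<'E'
from h import *
go(.526,.1905,-26.9,.167+.024)
a=snap('top','t1');b=snap('side','s1')
c=np.hstack([cv2.resize(a[150:250,150:250],(400,400),interpolation=2),cv2.resize(b[200:300,160:260],(400,400),interpolation=2)])
cv2.imwrite('pics/c2.png',c)
E
```

```text
t 3.23 pos [0.5239 0.1902 0.2359] yaw -26.6 tilt [-0.0076 -0.002  -1.    ] tool d mm [ 2.  -1.4 44.9] dyaw 0.0053 F [ 0.1 -0.4  0.7] M [0.053 0.024 0.021] open 50.3
```

View pics/c2.png

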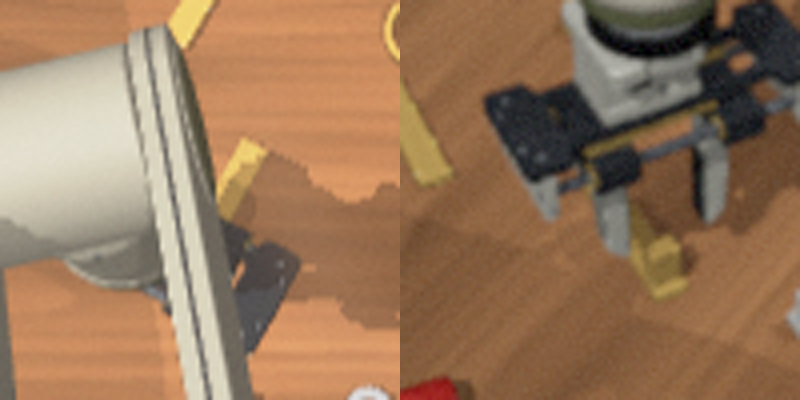

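The side crop shows the fingers straddling the block, with the tips at (612,250) and (712,220) and the block at (660,255). The arm hides the keeper in the top view. Descending and gripping.

Emit:
apply_moves(
  deltas=[
    [50, [2, -1, 20], 0],
    [50, [0, 0, 15], 0],
    [50, [0, 0, 10], 0],
    [50, [0, 0, 0], 0],
    [50, [0, 0, 0], 0],
  ],
  grip_force=20,
)

```text
t: 3.95
tool_pos: [0.5283, 0.1908, 0.195]
orientation: [-3.057, 0.723, -0.0]
force: [0.3, -0.5, 0.0]
opening: 0.0504
```

Emit:
apply_moves(
  deltas=[
    [30, [0, 0, 0], 0],
    [25, [0, 0, 0], 0],
    [15, [0, 0, 0], 0],
    [15, [0, 0, 0], 0],
    [15, [0, 0, 0], 0],
  ],
)

```text
t: 4.58
tool_pos: [0.5282, 0.1908, 0.1949]
orientation: [-3.057, 0.723, -0.0]
force: [0.1, -1.2, 0.9]
opening: 0.0197
```

```bash
python3 - <<'E'
from h import *
go(.526,.1905,-26.9,.167+.024)
E
```

```text
t 4.58 pos [0.5282 0.1908 0.1949] yaw -26.6 tilt [ 2.e-04  0.e+00 -1.e+00] tool d mm [-1.9  1.2  3.9] dyaw 0.0053 F [ 0.1 -1.2  0.9] M [-0.097  0.207  0.014] open 19.7
```

Emit:
apply_moves(
  deltas=[
    [15, [0, 0, -15], 0],
    [15, [0, 0, -25], -0.13],
    [15, [0, 0, -30], -0.18],
    [15, [0, 0, -30], -0.18],
    [15, [0, 0, 0], -0.166],
  ],
)

```text
t: 5.2
tool_pos: [0.5294, 0.1911, 0.2992]
orientation: [-3.125, -0.31, -0.01]
force: [0.2, 0.4, -1.2]
opening: 0.0199
```

Emit:
apply_moves(
  deltas=[
    [15, [-15, 25, 0], 0],
    [15, [-15, 40, 0], 0],
    [15, [-15, 40, 0], 0],
    [15, [-15, 40, 0], 0],
    [15, [-15, 40, 0], 0],
  ],
)

```text
t: 5.82
tool_pos: [0.4894, -0.0063, 0.2957]
orientation: [3.127, 0.301, 0.001]
force: [1.0, -0.9, -2.0]
opening: 0.0199
```

Emit:
apply_moves(
  deltas=[
    [15, [-15, 40, 0], 0],
    [15, [-15, 40, 0], 0],
    [15, [-15, 40, 0], 0],
    [15, [-15, 40, 0], 0],
    [15, [-15, 40, 0], 0],
  ],
)

```text
t: 6.45
tool_pos: [0.4539, -0.2171, 0.2957]
orientation: [3.127, 0.301, 0.001]
force: [0.5, 0.3, -1.7]
opening: 0.0201
```

Emit:
apply_moves(
  deltas=[
    [15, [0, 15, 0], 0],
    [15, [0, 0, 0], 0],
    [15, [0, 0, 0], 0],
  ],
)

```text
t: 6.82
tool_pos: [0.4574, -0.2295, 0.2947]
orientation: [-3.126, -0.302, 0.0]
force: [-0.3, 0.6, -1.6]
opening: 0.0199
```

```bash
python3 - <<'E'
from h import *
go(.456,-.2305,11,.195+.030+.015)
E
```

```text
t 6.83 pos [ 0.4574 -0.2295  0.2947] yaw 11.03 tilt [-2.e-04  7.e-04 -1.e+00] tool d mm [-1.5  0.8 54.7] dyaw 0.0006 F [-0.3  0.6 -1.6] M [0.025 0.081 0.005] open 19.9
```

Emit:
apply_moves(
  deltas=[
    [15, [0, 0, 25], 0],
    [15, [5, 0, 25], 0],
    [15, [5, 0, 14], 0],
    [15, [0, 0, 0], 0],
    [15, [0, 0, 0], 0],
  ],
)

```text
t: 7.45
tool_pos: [0.4674, -0.2285, 0.2317]
orientation: [3.126, 0.302, 0.001]
force: [-0.1, -0.3, -0.5]
opening: 0.0197
```

```bash
python3 - <<'E'
from h import *
go(.456,-.2305,11,.195+.030)
a=snap('top','t2');b=snap('side','s2')
c=np.hstack([cv2.resize(a[165:240,300:360],(480,600),interpolation=2),cv2.resize(b[130:205,255:330],(320,320),interpolation=2,).repeat(1,0) if 0 else np.vstack([cv2.resize(b[140:200,260:320],(320,320),interpolation=2),np.zeros((280,320,3),np.uint8)])])
cv2.imwrite('pics/c3.png',c)
E
```

```text
t 7.45 pos [ 0.4674 -0.2285  0.2317] yaw 11.02 tilt [ 9.e-04 -6.e-04 -1.e+00] tool d mm [-11.6  -0.2   6.6] dyaw 0.0004 F [-0.1 -0.3 -0.5] M [0.017 0.065 0.019] open 19.7
```

View pics/c3.png

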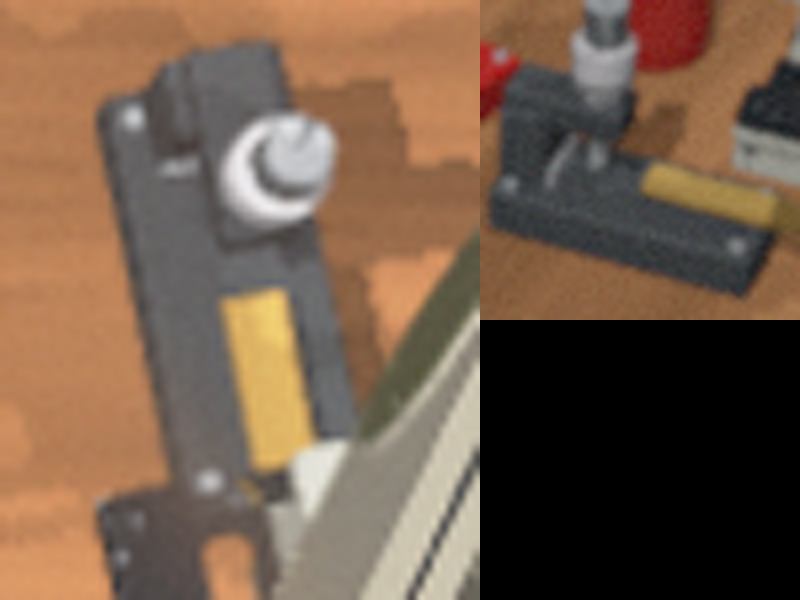

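The top crop shows the tongue over the slab, with its nose at (222,302)–(288,290). It looks offset slightly to the right of the slab centre. I'll quantify that per camera.

```bash
python3 - <<'E'
from h import *
def edges(n,box,hmin,rows,axis):
    x0,y0,w,h=box;s=8;im=cv2.imread(f'pics/{n[0]}2.png')[y0:y0+h,x0:x0+w];im=cv2.resize(im,None,fx=s,fy=s,interpolation=2)
    hs=cv2.cvtColor(im,cv2.COLOR_BGR2HSV);m=cv2.inRange(hs,(12,90,90),(35,255,255))
    out=[]
    for k in (0,-1):
        e=[]
        for r in range(*rows,3):
            c=np.flatnonzero(m[r] if axis==0 else m[:,r])
            if len(c)>10: e.append((c[k],r) if axis==0 else (r,c[k]))
        vx,vy,x,y=cv2.fitLine(np.array(e,np.float32),cv2.DIST_HUBER,0,.01,.01).ravel()
        out.append([((u+.5)/s-.5+x0,(v+.5)/s-.5+y0) for u,v in((x-50*vx,y-50*vy),(x+50*vx,y+50*vy))])
    return out
z=.0428
# gauge frames per camera: slab centre, yaw
G={'top':((.5797,-.20504),10.87),'side':((.5776,-.2083),11.3)}
for n,box,rows,ax in (('top',(322,198,20,30),(55,140),0),('side',(280,168,32,18),(70,170),1)):
    c,yw=G[n];a=np.radians(yw);R=np.array([[np.cos(a),np.sin(a)],[-np.sin(a),np.cos(a)]])
    for q,zz in zip(edges(n,box,0,rows,ax),(z,z if n=='top' else z-.006)):
        P=plane(n,q,zz)[:,:2]; L=(P-c)@R.T*1e3; d=P[1]-P[0]
        print(n,L.round(1).tolist(),'yaw',np.degrees(np.arctan(d[1]/d[0])).round(2))
E
```

```text
top [[-9.8, 11.5], [-46.5, 12.2]] yaw 9.82
top [[-14.8, -13.4], [-51.5, -12.7]] yaw 9.84
side [[10.6, -18.3], [-24.9, -33.9]] yaw 35.07
side [[-4.0, 11.9], [-42.9, 13.0]] yaw 9.79
```

Emit:
apply_moves(
  deltas=[
    [15, [0, 0, 3], -0.012],
    [15, [0, 0, 3], 0],
    [15, [0, 0, 0], 0],
    [15, [0, 0, 0], 0],
  ],
)

```text
t: 8.05
tool_pos: [0.467, -0.2287, 0.2248]
orientation: [3.125, 0.319, 0.0]
force: [0.6, -0.2, -0.1]
opening: 0.02
```

Emit:
apply_moves(
  deltas=[
    [15, [6, 0, 0], 0],
    [15, [8, 0, 0], 0],
    [15, [8, 0, 0], 0],
    [15, [8, 0, 0], 0],
    [15, [5, 0, 0], 0],
  ],
)

```text
t: 8.68
tool_pos: [0.5019, -0.2214, 0.2249]
orientation: [3.125, 0.32, -0.0]
force: [-3.0, -0.1, 4.1]
opening: 0.0197
```

```bash
python3 - <<'E'
from h import *
go(.5183,-.2185,11,.195+.030)
a=snap('top','t3');b=snap('side','s3')
c=np.hstack([cv2.resize(a[170:230,305:353],(384,480),interpolation=2),cv2.resize(b[145:200,260:305],(393,480),interpolation=2)])
cv2.imwrite('pics/c4.png',c)
E
```

```text
t 8.68 pos [ 0.5019 -0.2214  0.2249] yaw 11.7 tilt [-0.e+00 -2.e-04 -1.e+00] tool d mm [16.7  0.5 -0.1] dyaw 0.0122 F [-3.  -0.1  4.1] M [-0.16   0.575  0.007] open 19.7
```

View pics/c4.png

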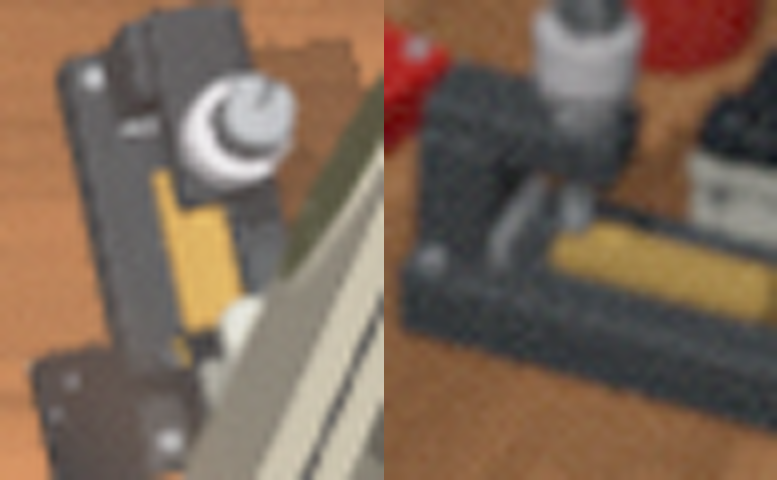

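Emit:
apply_moves(
  deltas=[
    [15, [0, 0, -0.5], 0],
    [15, [0, 0, 0], 0],
  ],
)

```text
t: 9.02
tool_pos: [0.501, -0.2214, 0.2249]
orientation: [-3.125, -0.319, 0.001]
force: [0.2, -0.7, -0.7]
opening: 0.0198
```

```bash
python3 - <<'E'
from h import *
go(.5183,-.2185,11,.195+.030)
f=lambda n,L,x0,y0,s:plane(n,[((u+.5)/s-.5+x0,(v+.5)/s-.5+y0) for u,v in L],.0365)[:,:2]
def edge(n,box,rows,ax,k,z):
    x0,y0,w,h=box;s=8;im=cv2.resize(cv2.imread(f'pics/{n[0]}3.png')[y0:y0+h,x0:x0+w],None,fx=s,fy=s,interpolation=2)
    m=cv2.inRange(cv2.cvtColor(im,cv2.COLOR_BGR2HSV),(12,90,90),(35,255,255));e=[]
    for r in range(*rows,3):
        c=np.flatnonzero(m[r] if ax==0 else m[:,r])
        if len(c)>10:e.append((c[k],r) if ax==0 else (r,c[k]))
    vx,vy,x,y=cv2.fitLine(np.array(e,np.float32),cv2.DIST_HUBER,0,.01,.01).ravel()
    return plane(n,[((u+.5)/s-.5+x0,(v+.5)/s-.5+y0) for u,v in((x-50*vx,y-50*vy),(x+50*vx,y+50*vy))],z)[:,:2]
G={'top':((.5797,-.20504),10.87),'side':((.5776,-.2083),11.3)}
for n,P in (('topL',edge('top',(318,185,20,30),(60,170),0,0,.0363)),('topR',edge('top',(318,192,20,20),(60,120),0,-1,.0363)),('sideLow',edge('side',(276,165,30,20),(60,180),1,-1,.0305))):
    c,yw=G['side' if n[0]=='s' else 'top'];a=np.radians(yw);R=np.array([[np.cos(a),np.sin(a)],[-np.sin(a),np.cos(a)]])
    d=P[0]-P[1];print(n,((P-c)@R.T*1e3).round(1).tolist(),np.degrees(np.arctan(d[1]/d[0])).round(2))
E
```

```text
t 9.03 pos [ 0.501  -0.2214  0.2249] yaw 11.67 tilt [-4.e-04  4.e-04 -1.e+00] tool d mm [17.5  0.6 -0.1] dyaw 0.0117 F [ 0.2 -0.7 -0.7] M [ 0.02  -0.003  0.008] open 19.8
topL [[23.8, 13.9], [-13.4, 13.6]] 11.2
topR [[5.3, -10.8], [-31.8, -11.0]] 11.2
sideLow [[6.2, 14.7], [-32.8, 14.8]] 11.18
```

Emit:
apply_moves(
  deltas=[
    [15, [2, 1.8, 0], 0.002],
    [15, [4, 0, 0], 0],
    [15, [4, 0, 0], 0],
    [15, [2, 0, 0], 0],
    [15, [0, 0, 0], 0],
  ],
)

```text
t: 9.65
tool_pos: [0.5135, -0.2208, 0.2252]
orientation: [-3.126, -0.317, 0.0]
force: [-0.6, 0.2, -1.5]
opening: 0.0199
```

Emit:
apply_moves(
  deltas=[
    [15, [1, 0, 0], 0],
    [15, [1, 0, 0], 0],
    [15, [0, 0, 0], 0],
  ],
)

```text
t: 10.02
tool_pos: [0.5154, -0.2205, 0.2253]
orientation: [3.126, 0.317, 0.0]
force: [0.6, -0.0, -1.8]
opening: 0.0198
```

Emit:
apply_moves(
  deltas=[
    [15, [1, 0, 0], 0],
    [15, [1, 0, 0], 0],
    [15, [0, 0, 0], 0],
  ],
)

```text
t: 10.4
tool_pos: [0.5174, -0.2201, 0.2253]
orientation: [3.126, 0.316, 0.0]
force: [-0.3, -0.2, -1.6]
opening: 0.0198
```

Emit:
apply_moves(
  deltas=[
    [15, [0.7, 0, 0], 0],
    [15, [0.5, 0, 0], 0],
    [15, [0, 0, 0], 0],
  ],
)

```text
t: 10.78
tool_pos: [0.518, -0.2199, 0.225]
orientation: [-3.125, -0.316, 0.002]
force: [-5.4, -0.6, 0.2]
opening: 0.0196
```

Emit:
apply_moves(
  deltas=[
    [15, [0.6, 0, 0], 0],
    [15, [0.4, 0, 0], 0],
    [15, [0, 0, 0], 0],
  ],
)

```text
t: 11.15
tool_pos: [0.5184, -0.2199, 0.2249]
orientation: [-3.125, -0.316, 0.005]
force: [-10.6, -2.2, 3.0]
opening: 0.0197
```

Emit:
apply_moves(
  deltas=[
    [15, [0.5, 0, 0], 0],
    [15, [0.3, 0, 0], 0],
    [15, [0, 0, 0], 0],
  ],
)

```text
t: 11.52
tool_pos: [0.5188, -0.2199, 0.2249]
orientation: [-3.125, -0.316, 0.007]
force: [-13.9, -1.4, 6.7]
opening: 0.0203
```

Contact is where I expected it. I'll ease off, settle it on the slab and release.

Emit:
apply_moves(
  deltas=[
    [15, [-0.8, 0, 0], 0],
    [15, [0, 0, 0.3], 0],
    [15, [0, 0, 0], 0],
  ],
)

```text
t: 11.9
tool_pos: [0.5185, -0.22, 0.225]
orientation: [-3.125, -0.316, 0.005]
force: [-10.9, -1.3, 4.6]
opening: 0.0201
```

Emit:
apply_moves(
  deltas=[
    [15, [-0.6, 0, 0], 0],
    [15, [0, 0, 0.2], 0],
    [15, [0, 0, 0], 0],
  ],
)

```text
t: 12.28
tool_pos: [0.5183, -0.22, 0.2249]
orientation: [-3.125, -0.316, 0.003]
force: [-9.1, 0.6, 4.8]
opening: 0.0197
```

Emit:
apply_moves(
  deltas=[
    [15, [-0.6, 0, 0], 0],
    [15, [0, 0, 0], 0],
    [15, [0, 0, 0], 0],
  ],
)

```text
t: 12.65
tool_pos: [0.518, -0.22, 0.225]
orientation: [3.126, 0.316, -0.001]
force: [-5.6, -0.4, 3.0]
opening: 0.0198
```

Emit:
apply_moves(
  deltas=[
    [22, [0, 0, 0], 0],
    [26, [0, 0, 0], 0],
    [32, [0, 0, 0], 0],
    [40, [0, 0, 0], 0],
    [40, [0, 0, 0], 0],
  ],
)

```text
t: 13.28
tool_pos: [0.5183, -0.2198, 0.2248]
orientation: [3.126, 0.317, 0.0]
force: [0.4, -0.5, 0.3]
opening: 0.0398
```

Emit:
apply_moves(
  deltas=[
    [40, [0, 0, -15], 0],
    [40, [0, 0, -30], 0],
    [40, [0, 0, -40], 0],
    [40, [0, 0, -40], 0],
    [40, [0, 0, -20], 0],
  ],
)

```text
t: 13.9
tool_pos: [0.5188, -0.2201, 0.3736]
orientation: [3.123, 0.316, 0.006]
force: [-0.4, 0.0, 0.3]
opening: 0.0399
```

Emit:
apply_moves(
  deltas=[
    [40, [-40, 0, 0], 0],
    [40, [-50, 0, 0], 0],
    [40, [0, 0, 0], 0],
  ],
)

```text
t: 14.28
tool_pos: [0.4277, -0.2381, 0.3689]
orientation: [-3.125, -0.313, 0.003]
force: [1.7, -0.6, 0.5]
opening: 0.0399
```

```bash
python3 - <<'E'
from h import *
go(.6032,-.2019,11)
a=snap('top','t4');b=snap('side','s4')
c=np.hstack([cv2.resize(a[165:240,300:360],(384,480),interpolation=2),cv2.resize(b[145:205,258:325],(416,373),interpolation=2,).copy() if 0 else cv2.resize(b[145:205,258:325],(416,480),interpolation=2)])
cv2.imwrite('pics/c5.png',c)
E
```

```text
t 14.28 pos [ 0.4277 -0.2381  0.3689] yaw 11.44 tilt [-1.8e-03  7.0e-04 -1.0e+00] tool d mm [179.2  -0.7  -0.3] dyaw 0.0077 F [ 1.7 -0.6  0.5] M [ 0.029  0.007 -0.003] open 39.9
```

View pics/c5.png

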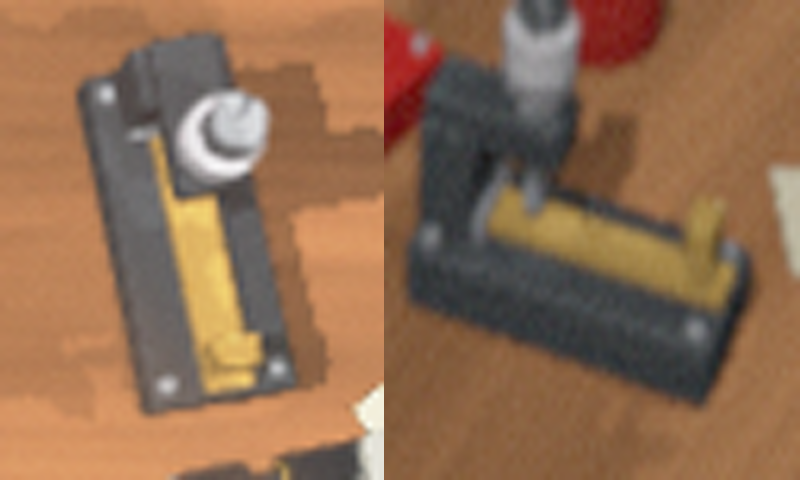

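The tongue is seated against the stop, with its nose at side crop (490,215) touching the plate, and it looks centred. Measuring the residual offset and locating the knob.

```bash
python3 - <<'E'
from h import *
def edge(n,box,rows,ax,k,z,rng=((12,90,90),(35,255,255))):
    x0,y0,w,h=box;s=8;im=cv2.resize(cv2.imread(f'pics/{n[0]}4.png')[y0:y0+h,x0:x0+w],None,fx=s,fy=s,interpolation=2)
    m=cv2.inRange(cv2.cvtColor(im,cv2.COLOR_BGR2HSV),*rng);e=[]
    for r in range(*rows,3):
        c=np.flatnonzero(m[r] if ax==0 else m[:,r])
        if len(c)>10:e.append((c[k],r) if ax==0 else (r,c[k]))
    vx,vy,x,y=cv2.fitLine(np.array(e,np.float32),cv2.DIST_HUBER,0,.01,.01).ravel()
    return plane(n,[((u+.5)/s-.5+x0,(v+.5)/s-.5+y0) for u,v in((x-50*vx,y-50*vy),(x+50*vx,y+50*vy))],z)[:,:2]
B=(318,185,28,40);dk=((0,0,0),(179,110,120))
G={'top':((.5797,-.20504),10.87),'side':((.5776,-.2083),11.3)}
for n,P in (('topL',edge('top',B,(70,220),0,0,.036)),('topR',edge('top',B,(110,220),0,-1,.036)),
 ('slabL',edge('top',(308,180,40,50),(20,300),0,0,.03,dk)),('slabR',edge('top',(308,198,40,25),(30,170),0,-1,.03,dk)),
 ('sideLow',edge('side',(274,168,38,26),(40,240),1,-1,.030))):
    c,yw=G['side' if n=='sideLow' else 'top'];a=np.radians(yw);R=np.array([[np.cos(a),np.sin(a)],[-np.sin(a),np.cos(a)]])
    d=P[0]-P[1];print(n,((P-c)@R.T*1e3).round(1).tolist(),np.degrees(np.arctan(d[1]/d[0])).round(2))
E
```

```text
topL [[19.2, 12.1], [-18.0, 12.0]] 11.13
topR [[-1.6, -47.3], [-38.2, -39.1]] -1.78
slabL [[27.9, 39.9], [-9.5, 39.7]] 11.27
slabR [[-18.1, -33.2], [-55.1, -33.7]] 11.6
sideLow [[-22.8, 82.3], [-39.0, 38.0]] 81.18
```

```bash
python3 - <<'E'
from h import *
a=cv2.imread('pics/t4.png');b=cv2.imread('pics/s4.png')
c=np.hstack([cv2.resize(a[172:197,322:347],(400,400),interpolation=2),cv2.resize(b[132:164,267:299],(400,400),interpolation=2)])
c=np.clip(c.astype(float)*1.0,0,255).astype(np.uint8);cv2.imwrite('pics/c6.png',c)
E
```

```text
(no output)
```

View pics/c6.png

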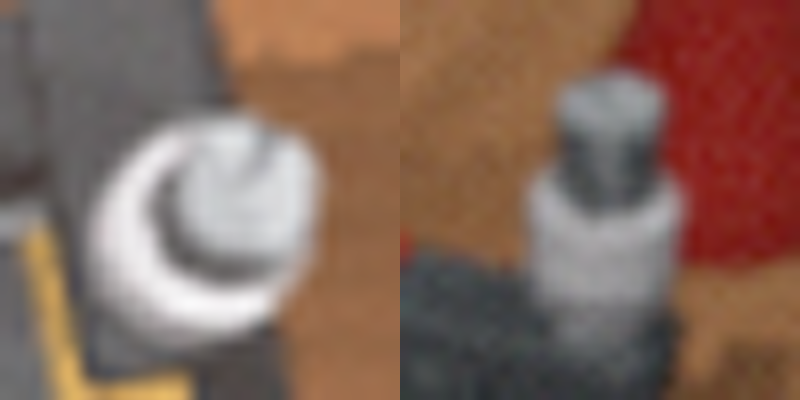

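The knob top is at top crop (250,185) and side crop (612,98). The lug isn't visible, so it's hidden behind the knob on the far (+x,−y) side, at roughly −50°. I'll start the grasp with the jaw axis well away from it.

```bash
python3 - <<'E'
from h import *
t=(322+250.5/16-.5,172+185.5/16-.5); s=(267+212.5/12.5-.5,132+98.5/12.5-.5)
print(tri(t,s)); print(robot.read_state()['q'])
for z in(.15,.156): print(z,plane('top',[t],z),plane('side',[s],z))
go(.6015,-.2028,155,.156-.001+.167+.06)
E
```

```text
(array([ 0.6020855 , -0.20073947,  0.15581431]), np.float64(3.4677522226688953))
[-6.10049601e-01 -1.48615194e-01  1.82931316e+00  3.50304938e-04
  1.46032458e+00  7.59980131e-01]
0.15 [[ 0.60499183 -0.20139625  0.15      ]] [[ 0.60475147 -0.2089179   0.15      ]]
0.156 [[ 0.60363665 -0.19998718  0.156     ]] [[ 0.60026216 -0.20101429  0.156     ]]
t 14.38 pos [ 0.43   -0.238   0.3698] yaw 11.5 tilt [ 7.e-04 -0.e+00 -1.e+00] tool d mm [175.1  -0.3 -12. ] dyaw -2.5045 F [-0.1 -0.1  0.4] M [-0.034 -0.031  0.004] open 39.7
```

Emit:
apply_moves(
  deltas=[
    [40, [35, 0, -12], 0],
    [40, [45, 0, 0], 0],
    [40, [45, 0, 0], 0],
    [40, [40, 0, 0], 0],
    [40, [10, 0, 0], 0],
  ],
)

```text
t: 15.0
tool_pos: [0.6041, -0.2014, 0.3807]
orientation: [-3.124, -0.32, 0.0]
force: [0.5, -0.0, -0.2]
opening: 0.0399
```

Emit:
apply_moves(
  deltas=[
    [40, [0, 0, 0], -0.18],
    [40, [0, 0, 0], -0.18],
    [40, [0, 0, 0], -0.18],
    [40, [0, 0, 0], -0.18],
    [40, [0, 0, 0], -0.18],
  ],
)

```text
t: 15.62
tool_pos: [0.6016, -0.2028, 0.3816]
orientation: [-2.672, -1.653, 0.0]
force: [-0.6, 0.5, 0.3]
opening: 0.04
```

Emit:
apply_moves(
  deltas=[
    [40, [0, 0, 0], -0.18],
    [40, [0, 0, 0], -0.18],
    [40, [0, 0, 0], -0.18],
    [40, [0, 0, 0], -0.18],
    [40, [0, 0, 0], -0.18],
  ],
)

```text
t: 16.25
tool_pos: [0.6016, -0.2028, 0.3816]
orientation: [-1.687, -2.65, 0.0]
force: [0.3, 0.1, 0.2]
opening: 0.04
```

Emit:
apply_moves(
  deltas=[
    [40, [0, 0, 0], -0.18],
    [40, [0, 0, 0], -0.18],
    [40, [0, 0, 0], -0.18],
    [40, [0, 0, 0], -0.15],
    [40, [0, 0, 0], 0],
  ],
)

```text
t: 16.88
tool_pos: [0.6016, -0.2028, 0.3816]
orientation: [-0.702, -3.062, -0.0]
force: [-1.2, 0.1, -0.1]
opening: 0.04
```

```bash
python3 - <<'E'
from h import *
go(.6018,-.2025,155,.155+.167)
E
```

```text
t 16.88 pos [ 0.6016 -0.2028  0.3816] yaw 154.18 tilt [-3.e-04  1.e-04 -1.e+00] tool d mm [-0.1  0.3 59.6] dyaw -0.0142 F [-1.2  0.1 -0.1] M [ 0.031 -0.135  0.01 ] open 40.0
```

Emit:
apply_moves(
  deltas=[
    [40, [0, 0, 20], 0],
    [40, [0, 0, 15], 0],
    [40, [0, 0, 10], 0],
    [40, [0, 0, 8], 0],
    [40, [0, 0, 0], 0],
  ],
  grip_force=5,
)

```text
t: 17.5
tool_pos: [0.6013, -0.2028, 0.3278]
orientation: [-0.701, -3.061, -0.0]
force: [0.3, -0.2, 0.4]
opening: 0.0398
```

```bash
python3 - <<'E'
from h import *
go(.6018,-.2025,155,.155+.167)
a=snap('top','t5');b=snap('side','s5')
c=np.hstack([cv2.resize(a[150:225,300:375],(400,400),interpolation=2),cv2.resize(b[115:165,257:307],(400,400),interpolation=2)]);cv2.imwrite('pics/c7.png',c)
E
```

```text
t 17.5 pos [ 0.6013 -0.2028  0.3278] yaw 154.21 tilt [-1.3e-03  5.0e-04 -1.0e+00] tool d mm [-0.3  0.4  5.8] dyaw -0.0138 F [ 0.3 -0.2  0.4] M [-0.002 -0.125  0.046] open 39.8
```

View pics/c7.png

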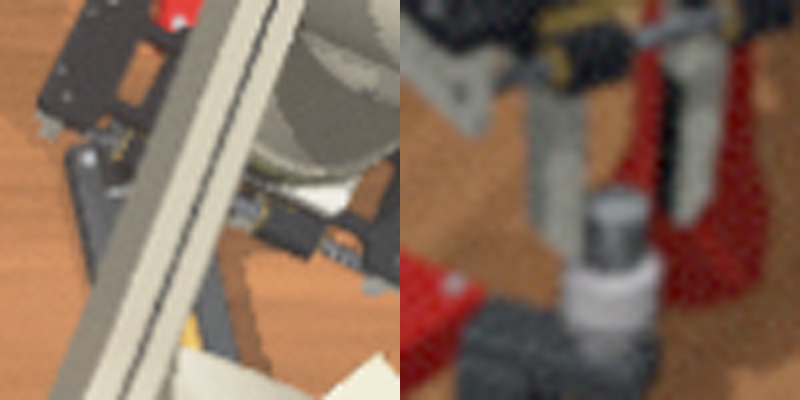

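The side crop shows the fingers straddling the knob, tips at (565,255) and (690,220) with the knob between them. Going a little lower, then closing.

Emit:
apply_moves(
  deltas=[
    [40, [0, 0, 5], 0],
    [40, [0, 0, 0], 0],
    [30, [0, 0, 0], 0],
    [26, [0, 0, 0], 0],
    [15, [0, 0, 0], 0],
  ],
  grip_force=10,
)

```text
t: 18.23
tool_pos: [0.6017, -0.2026, 0.324]
orientation: [0.7, 3.062, 0.001]
force: [0.8, 2.2, 0.5]
opening: 0.0237
```

Emit:
apply_moves(
  deltas=[
    [15, [0, 0, 0], 0],
    [15, [0, 0, 0], 0],
  ],
)

```text
t: 18.48
tool_pos: [0.6017, -0.2026, 0.3239]
orientation: [0.7, 3.062, 0.001]
force: [0.4, 3.1, 1.6]
opening: 0.0235
```

```bash
python3 - <<'E'
from h import *
go(.6018,-.2025,155,.155+.167)
E
```

```text
t 18.48 pos [ 0.6017 -0.2026  0.3239] yaw 154.24 tilt [ 5.e-04  2.e-04 -1.e+00] tool d mm [-0.   0.2  1.9] dyaw -0.0133 F [0.4 3.1 1.6] M [ 0.538 -0.338  0.016] open 23.5
```

Emit:
apply_moves(
  deltas=[
    [15, [0, 0.2, 0.2], 0.1],
    [15, [0, 0, 0.34], 0.18],
    [15, [0, 0, 0.34], 0.18],
    [15, [0, 0, 0.34], 0.18],
  ],
)

```text
t: 18.98
tool_pos: [0.6019, -0.2024, 0.3227]
orientation: [1.636, 2.682, 0.001]
force: [2.2, 2.1, 1.3]
opening: 0.0235
```

```bash
python3 - <<'E'
from h import *
go(.6018,-.2025,155,.155+.167)
snap('side','s6')
E
```

```text
t 18.98 pos [ 0.6019 -0.2024  0.3227] yaw 117.24 tilt [ 8.e-04  4.e-04 -1.e+00] tool d mm [-0.1 -0.1  0.7] dyaw -0.6591 F [2.2 2.1 1.3] M [ 0.571 -0.558  0.054] open 23.5
```

Emit:
apply_moves(
  deltas=[
    [15, [0, 0, 0.34], 0.18],
    [15, [0, 0, 0.34], 0.18],
    [15, [0, 0, 0], 0],
  ],
)

```text
t: 19.4
tool_pos: [0.6019, -0.2024, 0.322]
orientation: [2.078, 2.355, 0.001]
force: [3.0, 4.5, 0.3]
opening: 0.0236
```

```bash
python3 - <<'E'
from h import *
go(.6018,-.2025,155,.155+.167)
snap('side','s7')
E
```

```text
t 19.4 pos [ 0.6019 -0.2024  0.322 ] yaw 97.14 tilt [ 9.e-04  3.e-04 -1.e+00] tool d mm [-0.1 -0.1  0. ] dyaw -1.0098 F [3.  4.5 0.3] M [ 0.661 -0.698 -0.006] open 23.6
```

Emit:
apply_moves(
  deltas=[
    [15, [0, 0, 0.34], 0.18],
    [15, [0, 0, 0.34], 0.18],
    [15, [0, 0, 0], 0],
  ],
)

```text
t: 19.82
tool_pos: [0.602, -0.2024, 0.3214]
orientation: [2.467, 1.945, 0.002]
force: [4.8, 4.6, -0.2]
opening: 0.0235
```

```bash
python3 - <<'E'
from h import *
go(.6018,-.2025,155,.155+.167)
b=snap('side','s8')
c=np.hstack([cv2.resize(cv2.imread(f'pics/s{i}.png')[125:160,268:298],(258,300),interpolation=2) for i in (6,7,8)]);cv2.imwrite('pics/c8.png',c)
E
```

```text
t 19.82 pos [ 0.602  -0.2024  0.3214] yaw 76.5 tilt [ 1.2e-03  2.0e-04 -1.0e+00] tool d mm [-0.1 -0.1 -0.6] dyaw -1.3701 F [ 4.8  4.6 -0.2] M [ 0.659 -0.84  -0.028] open 23.5
```

View pics/c8.png

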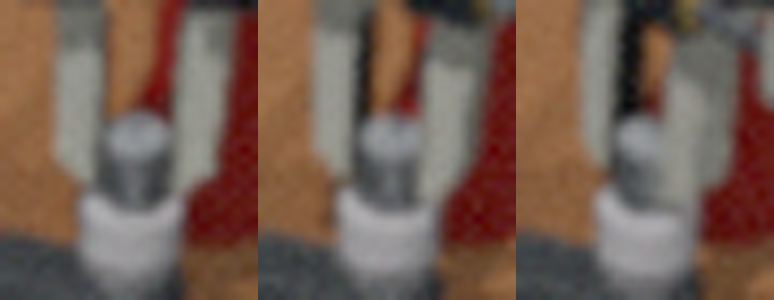

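Fingers are holding the knob above the thimble rim with clearance and no lug in the way. I'll continue in small steps, reading the torque while it moves.

Emit:
apply_moves(
  deltas=[
    [15, [0.3, 0.2, 0.34], 0.18],
    [15, [0, 0, 0.34], 0.18],
  ],
)

```text
t: 20.12
tool_pos: [0.6022, -0.2023, 0.3207]
orientation: [2.777, 1.467, 0.001]
force: [3.3, 3.2, -0.0]
opening: 0.0236
```

```bash
python3 -c "
from h import *
go(.6018,-.2025,155,.155+.167)"
```

```text
t 20.12 pos [ 0.6022 -0.2023  0.3207] yaw 55.7 tilt [ 0.0011 -0.     -1.    ] tool d mm [-0.4 -0.2 -1.3] dyaw -1.7331 F [ 3.3  3.2 -0. ] M [ 0.542 -0.812  0.046] open 23.6
```

Emit:
apply_moves(
  deltas=[
    [15, [0, 0, 0.34], 0.18],
    [15, [0, 0, 0.2], 0.12],
  ],
)

```text
t: 20.38
tool_pos: [0.6022, -0.2023, 0.3201]
orientation: [2.965, 1.037, 0.002]
force: [4.0, 2.7, 0.4]
opening: 0.0234
```

```bash
python3 -c "
from h import *
go(.6018,-.2025,155,.155+.167)"
```

```text
t 20.38 pos [ 0.6022 -0.2023  0.3201] yaw 38.57 tilt [ 1.2e-03 -1.0e-04 -1.0e+00] tool d mm [-0.5 -0.1 -1.9] dyaw -2.0321 F [4.  2.7 0.4] M [ 0.507 -0.811 -0.062] open 23.4
```

Emit:
apply_moves(
  deltas=[
    [15, [0.1, 0.3, 0.34], 0.18],
    [15, [0, 0, 0.2], 0.1],
  ],
)

```text
t: 20.62
tool_pos: [0.6025, -0.2025, 0.3196]
orientation: [3.081, 0.614, 0.002]
force: [4.5, 3.0, 0.0]
opening: 0.0235
```

```bash
python3 -c "
from h import *
go(.6018,-.2025,155,.155+.167)"
```

```text
t 20.62 pos [ 0.6025 -0.2025  0.3196] yaw 22.55 tilt [ 0.0011 -0.     -1.    ] tool d mm [-0.6 -0.2 -2.4] dyaw -2.3117 F [4.5 3.  0. ] M [ 0.623 -0.755  0.058] open 23.5
```

Emit:
apply_moves(
  deltas=[
    [15, [0, 0, 0.34], 0.18],
  ],
)

```text
t: 20.75
tool_pos: [0.6025, -0.2026, 0.3193]
orientation: [3.123, 0.334, 0.002]
force: [4.0, 2.4, -0.5]
opening: 0.0238
```

```bash
python3 -c "
from h import *
go(.6018,-.2025,155,.155+.167)"
```

```text
t 20.75 pos [ 0.6025 -0.2026  0.3193] yaw 12.21 tilt [ 1.2e-03 -2.0e-04 -1.0e+00] tool d mm [-0.6 -0.2 -2.7] dyaw -2.4921 F [ 4.   2.4 -0.5] M [ 0.595 -0.851  0.044] open 23.8
```

Emit:
apply_moves(
  deltas=[
    [15, [0.2, 0, 0.34], 0.18],
  ],
)

```text
t: 20.88
tool_pos: [0.6026, -0.2026, 0.3189]
orientation: [3.141, 0.05, 0.002]
force: [4.9, 1.7, 0.4]
opening: 0.0233
```

```bash
python3 -c "
from h import *
go(.6018,-.2025,155,.155+.167)"
```

```text
t 20.88 pos [ 0.6026 -0.2026  0.3189] yaw 1.83 tilt [ 1.1e-03 -3.0e-04 -1.0e+00] tool d mm [-0.8 -0.1 -3.1] dyaw -2.6733 F [4.9 1.7 0.4] M [ 0.511 -0.7    0.06 ] open 23.3
```

Emit:
apply_moves(
  deltas=[
    [15, [0, 0, 0.34], 0.18],
  ],
)

```text
t: 21.0
tool_pos: [0.6027, -0.2026, 0.3187]
orientation: [3.133, -0.232, 0.002]
force: [4.3, 2.6, 1.1]
opening: 0.0239
```

```bash
python3 -c "
from h import *
go(.6018,-.2025,155,.155+.167);snap('side','s9')"
```

```text
t 21.0 pos [ 0.6027 -0.2026  0.3187] yaw -8.48 tilt [ 1.3e-03 -5.0e-04 -1.0e+00] tool d mm [-0.9 -0.  -3.3] dyaw -2.8533 F [4.3 2.6 1.1] M [ 0.46  -0.689  0.073] open 23.9
```

Emit:
apply_moves(
  deltas=[
    [15, [0, 0, 0.25], 0.12],
  ],
)

```text
t: 21.18
tool_pos: [0.6027, -0.2027, 0.3187]
orientation: [3.114, -0.412, 0.002]
force: [4.5, 1.7, 3.0]
opening: 0.0235
```

```bash
python3 -c "
from h import *
go(.6018,-.2025,155,.155+.167)"
```

```text
t 21.18 pos [ 0.6027 -0.2027  0.3187] yaw -15.07 tilt [ 1.5e-03 -6.0e-04 -1.0e+00] tool d mm [-0.9  0.  -3.3] dyaw -2.9683 F [4.5 1.7 3. ] M [ 0.5   -0.701  0.063] open 23.5
```

Emit:
apply_moves(
  deltas=[
    [15, [0, 0, 0.2], 0.12],
  ],
)

```text
t: 21.3
tool_pos: [0.6027, -0.2028, 0.3187]
orientation: [3.083, -0.599, 0.003]
force: [3.5, 1.7, 3.1]
opening: 0.0239
```

```bash
python3 -c "
from h import *
go(.6018,-.2025,155,.155+.167);snap('side','s10')"
```

```text
t 21.3 pos [ 0.6027 -0.2028  0.3187] yaw -22.0 tilt [ 1.6e-03 -8.0e-04 -1.0e+00] tool d mm [-0.9  0.1 -3.3] dyaw -3.0893 F [3.5 1.7 3.1] M [ 0.485 -0.657  0.09 ] open 23.9
```

The tool stopped sinking at z=0.3187, near yaw −5°. Fz and Mz rose at the same point, so the ratchet has started slipping, about 0.3 rad so far. I'll stop feeding downward and aim to end near −66°.

Emit:
apply_moves(
  deltas=[
    [15, [0, 0, -0.2], 0.12],
    [15, [0, 0, 0], 0.12],
  ],
  grip_force=13,
)

```text
t: 21.6
tool_pos: [0.6026, -0.2028, 0.3187]
orientation: [2.99, -0.964, 0.002]
force: [3.3, 0.6, 2.5]
opening: 0.0236
```

```bash
python3 -c "
from h import *
go(.6018,-.2025,155,.155+.167)"
```

```text
t 21.6 pos [ 0.6026 -0.2028  0.3187] yaw -35.73 tilt [ 1.4e-03 -8.0e-04 -1.0e+00] tool d mm [-0.8  0.3 -3.3] dyaw 2.9543 F [3.3 0.6 2.5] M [ 0.408 -0.774  0.123] open 23.6
```

Emit:
apply_moves(
  deltas=[
    [15, [0, 0, 0], 0.12],
    [15, [0, 0, 0], 0.12],
  ],
)

```text
t: 21.85
tool_pos: [0.6026, -0.2029, 0.3187]
orientation: [2.853, -1.315, 0.003]
force: [3.0, 1.0, 1.7]
opening: 0.0234
```

```bash
python3 - <<'E'
from h import *
go(.6018,-.2025,155,.155+.167);snap('side','s11')
# compare thimble band between frames
A={i:cv2.imread(f'pics/s{i}.png')[139:157,274:294].astype(int) for i in (6,7,8,9,10,11)}
for i,j in ((6,7),(7,8),(8,9),(9,10),(10,11)):
    d=np.abs(A[i]-A[j]).sum(2); print(i,j,d.mean().round(1),[(int(y)+139,int(x)+274,int(d[y,x])) for y,x in zip(*np.unravel_index(np.argsort(-d.ravel())[:4],d.shape))])
E
```

```text
t 21.85 pos [ 0.6026 -0.2029  0.3187] yaw -49.49 tilt [ 0.0013 -0.001  -1.    ] tool d mm [-0.8  0.4 -3.3] dyaw 2.7142 F [3.  1.  1.7] M [ 0.324 -0.727  0.023] open 23.4
6 7 26.3 [(144, 287, 175), (145, 287, 172), (146, 287, 172), (143, 287, 163)]
7 8 27.8 [(147, 285, 162), (146, 285, 144), (145, 285, 141), (144, 285, 141)]
8 9 68.1 [(139, 287, 314), (139, 286, 290), (146, 286, 256), (145, 287, 253)]
9 10 35.1 [(145, 290, 149), (145, 289, 149), (144, 290, 139), (140, 292, 138)]
10 11 39.0 [(144, 292, 206), (145, 291, 181), (144, 291, 167), (139, 293, 165)]
```

Emit:
apply_moves(
  deltas=[
    [15, [0, 0, 0], 0.12],
    [15, [0, 0, 0], 0.12],
    [15, [0, 0, 0], 0],
  ],
)

```text
t: 22.28
tool_pos: [0.6025, -0.2029, 0.3187]
orientation: [2.677, -1.644, 0.002]
force: [3.3, -0.4, 2.6]
opening: 0.0236
```

Emit:
apply_moves(
  deltas=[
    [25, [0, 0, 0], 0],
    [30, [0, 0, 0], 0],
    [40, [0, 0, 0], 0],
    [45, [0, 0, 0], 0],
  ],
)

```text
t: 22.78
tool_pos: [0.6021, -0.2025, 0.3177]
orientation: [2.672, -1.652, -0.002]
force: [-0.5, -0.3, -0.3]
opening: 0.0433
```

Emit:
apply_moves(
  deltas=[
    [45, [0, 0, -20], 0],
    [45, [0, 0, -30], 0],
    [45, [0, 0, -40], 0],
    [45, [0, 0, -20], 0],
    [45, [0, 0, 0], 0],
  ],
)

```text
t: 23.4
tool_pos: [0.6027, -0.2027, 0.4309]
orientation: [-2.671, 1.653, -0.007]
force: [0.4, -0.3, -1.2]
opening: 0.0451
```

```bash
python3 -c "
from h import *
go(.35,-.35,11)"
```

```text
t 23.4 pos [ 0.6027 -0.2027  0.4309] yaw -63.49 tilt [ 0.0041 -0.0018 -1.    ] tool d mm [ 19.  291.9  -0.8] dyaw -1.3001 F [ 0.4 -0.3 -1.2] M [ 0.11  -0.009 -0.039] open 45.1
```

Emit:
apply_moves(
  deltas=[
    [45, [0, 40, 0], 0],
    [45, [0, 50, 0], 0],
    [45, [0, 50, 0], 0],
    [45, [0, 50, 0], 0],
    [45, [0, 0, 0], 0],
  ],
)

```text
t: 24.02
tool_pos: [0.4298, -0.2884, 0.4262]
orientation: [2.668, -1.658, -0.005]
force: [0.4, 0.1, -0.1]
opening: 0.0444
```

```bash
python3 - <<'E'
from h import *
go(.35,-.35,11)
a=snap('top','t12');b=snap('side','s12')
r=lambda im,w,h:cv2.resize(im,(w,h),interpolation=2)
top=np.hstack([r(a[172:197,322:347],290,290),r(b[132:164,267:299],290,290)])
bot=np.hstack([r(a[165:240,300:360],232,290),r(b[140:205,255:325],312,290),np.zeros((290,36,3),np.uint8)])
cv2.imwrite('pics/c9.png',np.vstack([top,bot]))
# did anything else move?
a0=cv2.imread('pics/top0.png').astype(int)
for nm,(x,y) in dict(keeper=(205,203),strip=(203,146),collar=(256,158),driver=(130,190),jar=(113,226),white=(197,265),washer=(242,253),red=(343,135),chimney=(388,170),spatula=(380,240)).items():
    print(nm,np.abs(a0-a)[y-15:y+15,x-15:x+15].mean().round(1),end=' ')
E
```

```text
t 24.02 pos [ 0.4298 -0.2884  0.4262] yaw -63.7 tilt [-0.0027  0.0013 -1.    ] tool d mm [19.8 98.8  0.1] dyaw -1.3037 F [ 0.4  0.1 -0.1] M [ 0.018 -0.012  0.003] open 44.4
keeper 13.5 strip 1.7 collar 3.8 driver 1.9 jar 1.8 white 1.6 washer 7.6 red 1.8 chimney 2.0 spatula 46.9
```

View pics/c9.png

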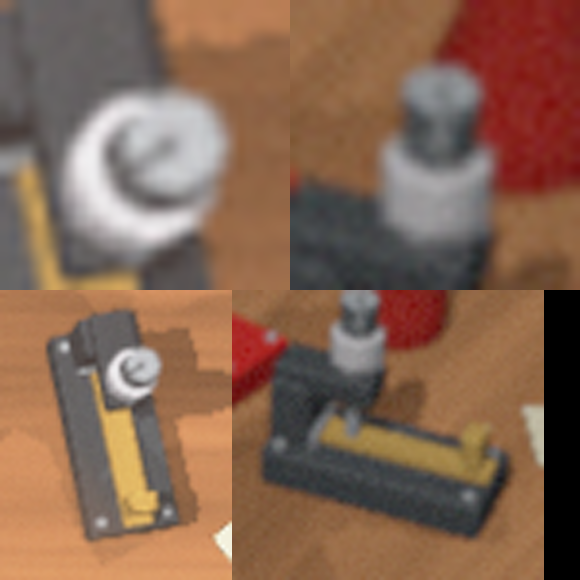

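The last view shows the keeper lying square against the stop with the spindle down on it. The knob mark now points to about 122°, and the commanded turn predicts 121°, so the pads did not creep on the knob. Sinking 5.2 mm means about 157° of thimble turn out of 218° of knob turn, so about 61° of slip. Handing in.

```bash
python3 -c "
from h import *
b=cv2.imread('pics/s12.png').astype(int);b0=cv2.imread('pics/side0.png').astype(int)
for n,(x,y) in dict(spatula=(340,172),washer=(289,254),collar=(210,203)).items(): print(n,np.abs(b-b0)[y-10:y+10,x-12:x+12].mean().round(1))
print(order.close_job())"
```

```text
spatula 16.0
washer 6.8
collar 4.3
the job is handed in; nothing more can be done
None
```

The keeper is clamped in the gauge, and I handed the job in at about 24 s with the gripper clear of everything.

**Placing:** I laid the keeper on the gauge slab and slid it until it touched the back stop. The push peaked at about 14 N against the 20 N limit, and I eased it to about 6 N before letting go. After release, its angle was within about 0.5° of the gauge. The top view put it centred to about 1 mm. My last side-view edge measurement failed, so that view did not confirm the centring.

**Clamping:** I turned only the ratchet knob, in one grasp, clockwise by about 218°.
- **Slip:** The knob sank 5.2 mm, which is about 157° of thimble turn. That leaves about 61° of slip, with a likely range of 52–70° (target 45–90°). The mark on the knob top agreed with the turn commanded, so the fingers did not slip on it.
- **Load:** My downward push on the knob was about 3 N, so the clamping force was about 20 N against the 30 N limit.

**Not confirmed:**
- I never saw the lug, so the slip figure comes from how far the knob sank, not from the lug standing still.
- Torque readings were too noisy to show the slip clearly on their own.
- The strip, jar, driver, chimney, red gauge and white keeper look unchanged from above.
- The collar and washer images changed slightly, and I put that down to shadow.
- The spatula changed clearly in both views. I put that down to the arm being in front of it from above and the arm or its shadow from the side, but I did not check further. The arm's path did not go down to it, and I felt no contact.

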